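# Seat the bench block on the stamping ramp

## Robot

A 7-joint arm with a two-finger parallel gripper is mounted at the origin on the work surface. World frame = base frame: x ahead of the robot, y to its left, z up, the work surface at z = 0. Lengths are in m, angles in degrees, forces in N, time in s.
With the tool pointing down it reaches from about 0.425 to 0.875 m from the base axis. Payload 4.7 kg.
Tool frame: the origin (TCP) lies between the finger pads; the fingertips stand 8 mm ahead of it and the grasp point (between the pads) lies 11 mm behind it; z points along the fingers, y is the line along which they close (so a half turn about z gives the same grasp; the last joint's range is limited). The gripper opens to 87 mm and grips with 3 to 60 N. Pads are 19 mm wide; open, the fingers measure 117 mm over their backs; the gripper's body (75 mm by 190 mm) begins 51 mm behind the grasp point.
Start: joints at [73.803, 18.392, -4.016, 83.108, 1.295, 78.541, -3.26], TCP at [0.19, -0.622, 0.231] pointing down, gripper open.
Joint ranges: [-163.93, 163.93], [-17.29, 119.83], [-79.2, 71.16], [3.27, 140.29], [-89.18, 269.18], [5.43, 117.66], [-154.24, 154.24]. Speed limits (degrees/s): [147.25, 147.25, 180, 180, 180, 180, 180].

## Interface

Orientations are given as [roll, pitch, yaw] about the fixed x, y, z axes, in that order (R = Rz(yaw) Ry(pitch) Rx(roll)).
In Python, from cell import env, viewer gives the robot as it stands. The module is installed in compiled form; this text tells all that it offers.
- The arm moves only by the tool arm_command, never from a script. Its argument "series" is a list of rows, each a list of 2 entries, a list of its own where there are three numbers: the shift along the tool's x, y, z in mm, then the turn about the tool's z in rad. A call has exactly 5 rows; each row is the pose to reach, as a shift and turn from the pose commanded when the call began, along the tool's axes at that moment; what a row does not reach only later rows make up. A row lasts 1/10 s, in which the tool goes at most 50 mm and 8.59 degrees, less where a joint would pass 70% of its speed; a pose out of reach is approached as far as the arm can. A call with a gripper value outside its range is refused whole. "grip" is the gripper command: -1 is fully open, 1 is shut, values between are in proportion, set as the call begins (left out, the last holds). The fingers move at their own pace and stop on an object; "grip_force" is the grip in N (left out, the last holds). Time passes only in rows, so rows that repeat a pose let the fingers close, or fill a call up. It gives the time, the measured TCP pose, the force, the opening and the grip force at its end, in the units of the state.
- env.get_obs(): the state, without advancing time (a new reading comes with each control period).
- viewer.read_camera(name): name is "scene" or "top" or "wrist"; returns (picture, depth): 480x640x3 uint8, blue, green, red; 480x640 float32, m along the optical axis (not along the pixel's ray), 0 where there is no reading.
- viewer.calibration(name): a dict with "K" (3x3 intrinsics, pixels), "T" (4x4, takes a point from camera to world coordinates); the wrist camera has in their place "hand_eye" (4x4, takes a point from camera to tool coordinates, whose origin is the TCP and whose axes are the flange's). Camera axes: x right, y up, looking along -z (the intrinsics and any distortion apply to the point x, -y, -z); pixel columns grow to the right and rows downward; lengths in m; the calibration is good to about 2 mm. A picture is of the moment at which its call begins: read the wrist's pose just before it. calibration takes no time and is no camera call.
- env.sign_off(): hands the job in; it is judged then, once.
The state is a dict: "time_s": time; "qpos": joint angles; "joint_velocities": joint speeds; "effort": joint torques, N m; "tool_pos": TCP position; "tool_rot": TCP orientation; "force": force on the tool from outside, world axes, zero at the start; "wrist_torque": the same for the moment, N m; "grip_width": finger opening in m; "grasp_force": force on a finger pad.
Only numpy, scipy, OpenCV 4.12 (cv2) and the standard library are available. Lean on these libraries where they do the work, as an engineer would, in place of code of your own. Each camera call takes 0.05 s, during which the arm holds its last target. There are 200 camera calls.

## Task

Push the steel bench block up the small wooden ramp, sliding it and never lifting it, until it sits against the leather pad of the stop at the top, and press it home so that the pad itself feels about 10 N for a second (never more than 20 N). Leave it touching the pad, swing the brass turn-button fully across the ramp behind it, and let go. Do not disturb the jar, the gold ring or the file.

Things in the scene. Friction and masses are not known exactly. Their poses are not given: they have to be found in the camera images.
- ramp: Fixed pale wooden ramp. Origin: middle of its toe (low edge) at bench height; x points level up-ramp, y left, z up. The surface rises from x = 0 at 0.175 rad (10 deg) for 170 mm. Side rails, 12 mm wide and 10 mm above the surface, leave a channel 96 mm wide. On the bench before the toe (x = -45 to 0 mm) two 12 mm high cheeks flare from the channel to about 131 mm wide as a funnel
- stop: Fixed wooden stop bar across the ramp's top, 120 mm wide, 24 mm above the surface, with a reddish leather pad on two brass pins on its lower side. Origin: on the ramp surface, mid-width, 138 mm up the slope from the toe; x up the slope, z square to the surface. The pad's face stands 0 to 18 mm down-slope of the origin; its setting differs each time, is not measured and must be felt. It is rigid
- block: Loose bright steel block, 60 (x) by 90 (y) by 18 mm high, 0.6 to 0.94 kg. Origin: centre of its underside; x is its front, towards the ramp. Starts flat on the bench before the toe, slightly off line and turned. Its hidden mass and friction make the push that slides it up the ramp vary (about 3 to 9 N at the tool); it stays where it is left on the slope
- block_front (a point): Middle of the block's front (uphill) face, 30 mm ahead of its origin and 9 mm up
- block_back (a point): Middle of the block's back face, where it is pushed, 30 mm behind its origin and 9 mm up
- keeper (a joint): Angle of the brass turn-button on the left rail (rad), about an axis square to the ramp surface: 0 = along the rail, pointing down-slope; negative = swung outwards (starts there); 1.571 = straight across the channel, at its end stop; grows counter-clockwise from above. About 0.5 N at the knob turns it. Bar 52 by 10 mm, 10.5 to 17.5 mm above the surface; closed, it clears the back of a seated block by 2 to 20 mm
- keeper_pivot (a point): Pivot of the turn-button on the left rail, 53 mm up the slope from the toe, 55 mm left of the ramp's middle, 14 mm above the ramp surface
- keeper_knob (a point): Upright round brass knob of the turn-button, 12 mm in diameter, 42 mm from the pivot, standing from 17.5 to 47.5 mm above the ramp surface; this point is on its axis 37.5 mm above the surface
- jar: Bystander: loose small glass jar with white lid, 48 mm in diameter, 35 mm high; origin at centre of its underside
- gold_ring: Bystander: loose gold ring lying flat, 24 mm in diameter, 6 mm high; origin at centre of its underside
- file: Bystander: loose file, 195 mm long along its x, wooden handle 18 mm thick at -x; origin under its middle
There are look-alikes about, which are no part of the job. Several things have the shape of the block; the one meant has the colours described above.

How it is judged (in metres and radians):
On the way, in this order (a step that is already met when the one before it is completed fails the run):
1. the block is up against the pad of the stop and pressed home: more than 5 N on it for 0.3 s (contact force between block and stop above 5 N), for 0.3 s.
2. the turn-button is swung across behind the block (value of joint keeper above 1.35 rad), for 0.2 s.
At the end, for the whole second after the job is handed in: The block lies flat on the ramp (3 mm) at rest, square to the stop (0.06 rad) and still touching its pad, and the turn-button stands across the channel behind it (joint above 1.35 rad) (contact force between block and stop above 0.1 N and x of block_front in the frame of stop above -0.0195 m and z of block_front in the frame of stop between 0.006 and 0.012 m and angle between the x axis of block and the x axis of stop, either way round below 0.06 rad and value of joint keeper above 1.35 rad and linear speed of block below 0.01 m/s).
It fails at once if the block presses the stop's pad with more than 20 N (contact force between block and stop above 20 N).
It fails at once if the block is lifted off the ramp (its underside centre higher than 40 mm above the bench) or tipped (height (world z) of block above 0.04 m or angle between block's own z axis and vertical above 0.4 rad).
It fails at once if the jar is moved more than 15 mm (distance of jar from where it was at the start of the episode above 0.015 m).
It fails at once if the gold ring is moved more than 15 mm (distance of gold_ring from where it was at the start of the episode above 0.015 m).
It fails at once if the file is moved more than 15 mm (distance of file from where it was at the start of the episode above 0.015 m).
It also fails if it takes over 67 s, if anything falls off the work surface, if the arm or the gripper's body presses on something with over 40 N, if the wrist force passes 120 N, or if a joint passes its speed limit or range.

## Working session

There is one attempt and no reset: what is moved stays moved. The work goes in short steps, Python scripts to look and compute and a tool call to move; the robot and the scene stay as the last step left them, time stands still between calls to the robot, and variables do not carry over. Pictures are saved under pics/ and viewed, at most 11 in all, crops included, and the job is handed in when it is done.

Besides the shell and the picture viewer there is one more tool, called after "Call:" by a JSON object that holds its "api" and its "payload", one argument or row to a line. arm_command: Moves the arm, as the interface text tells. Its arguments: {"type":"object","properties":{"series":{"type":"array"},"grip":{"type":"number"},"grip_force":{"type":"number"}},"required":["series"]}

```bash
mkdir -p pics; python3 - <<'E'
from cell import env, viewer
import cv2,numpy as np
o=env.get_obs();print({k:np.round(v,3) for k,v in o.items()})
for n in ("top","scene"):
    p,d=viewer.read_camera(n);cv2.imwrite(f"pics/{n}0.png",p);np.save(f"{n}0.npy",d)
    c=viewer.calibration(n);print(n,c)
print(viewer.calibration("wrist"))
E
```

```text
{'time_s': np.float64(0.0), 'qpos': array([73.805, 18.44 , -4.014, 83.174,  1.294, 78.542, -3.262]), 'joint_velocities': array([ 0.046, -0.016, -0.092, -0.063, -0.049,  0.03 ,  0.051]), 'effort': array([-0.0000e+00, -4.9128e+01, -4.0400e-01, -3.1253e+01, -6.4000e-02,
        4.4000e-02,  0.0000e+00]), 'tool_pos': array([ 0.19 , -0.621,  0.229]), 'tool_rot': array([-1.79889e+02,  5.00000e-03,  1.70020e+01]), 'force': array([-0.894, -0.637,  0.943]), 'wrist_torque': array([ 0.007, -0.003, -0.   ]), 'grasp_force': np.float64(0.0), 'grip_width': np.float64(0.087)}
top {'K': array([[515.3712542 ,   0.        , 311.35661209],
       [  0.        , 515.3712542 , 244.40972921],
       [  0.        ,   0.        ,   1.        ]]), 'T': array([[-0.0261941 ,  0.99701904, -0.07257345,  0.47061952],
       [-0.99959545, -0.02531857,  0.01295802,  0.07786554],
       [ 0.01108194,  0.07288352,  0.99727889,  0.96848849],
       [ 0.        ,  0.        ,  0.        ,  1.        ]])}
scene {'K': array([[436.82878968,   0.        , 324.29354191],
       [  0.        , 436.82878968, 240.43612868],
   
[... 211 characters left out ...]
1055282e-01],
       [ 2.58205915e-04,  7.53436813e-01,  6.57520268e-01,
         5.39846888e-01],
       [ 0.00000000e+00,  0.00000000e+00,  0.00000000e+00,
         1.00000000e+00]])}
{'K': array([[336.19877339,   0.        , 319.73884363],
       [  0.        , 336.19877339, 241.64699494],
       [  0.        ,   0.        ,   1.        ]]), 'hand_eye': array([[ 3.44009222e-04,  9.62239167e-01,  2.72205194e-01,
         7.35538263e-02],
       [ 9.99998489e-01, -7.94839948e-04,  1.54595664e-03,
         3.28966173e-04],
       [ 1.70393959e-03,  2.72204250e-01, -9.62237986e-01,
        -1.53922614e-01],
       [ 0.00000000e+00,  0.00000000e+00,  0.00000000e+00,
         1.00000000e+00]])}
```

View pics/top0.png

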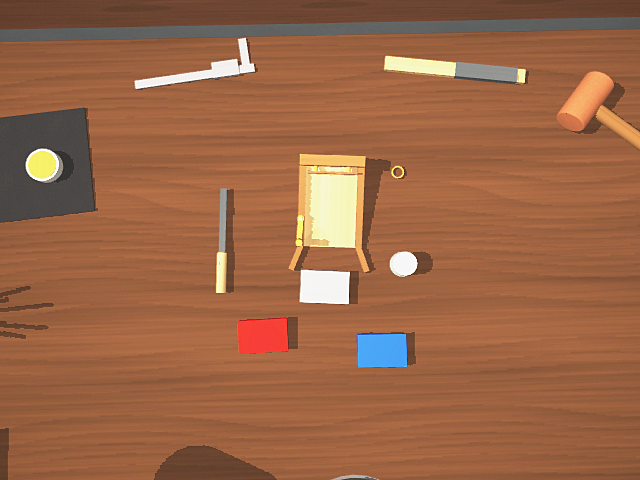

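View pics/scene0.png

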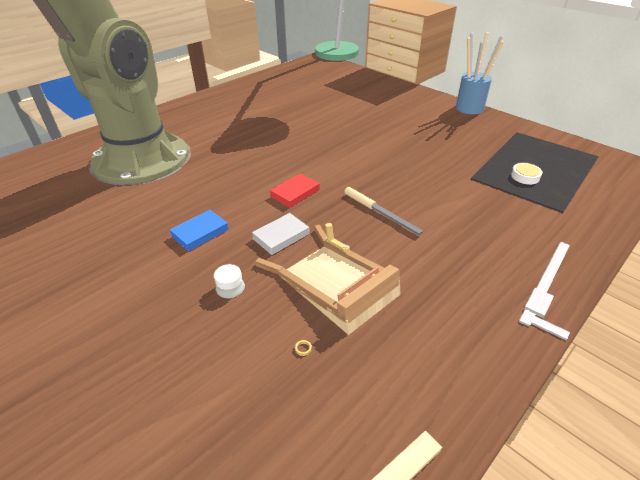

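Top view: ramp at about px (332,205), with its stop at row 160 and toe at row 248. The steel block is at (325,287), the button by the left rail near (300,230), the jar at (403,264), the ring at (398,172) and the file at (222,240).

```bash
cat > h.py <<'E'
from cell import env, viewer
import cv2,numpy as np
def cloud(n,d):
    c=viewer.calibration(n);K=c["K"];v,u=np.mgrid[0:480,0:640]
    P=np.stack([(u-K[0,2])/K[0,0]*d,-(v-K[1,2])/K[1,1]*d,-d],-1)
    if "T" in c: T=c["T"]
    else:
        from scipy.spatial.transform import Rotation as R
        o=env.get_obs();W=np.eye(4);W[:3,:3]=R.from_euler("xyz",o["tool_rot"],degrees=True).as_matrix();W[:3,3]=o["tool_pos"];T=W@c["hand_eye"]
    return P@T[:3,:3].T+T[:3,3]
E
python3 - <<'E'
from h import *
p=cv2.imread("pics/top0.png");d=np.load("top0.npy");P=cloud("top",d)
for n,(v,u) in dict(block=(287,325),table=(300,420),jar=(263,403),ring=(172,391),stopL=(160,303),stopR=(160,362),stopM=(160,330),rampS=(200,330),toe=(245,330),railL=(190,303),railR=(215,362)).items(): print(n,P[v,u].round(4))
g=p[260:312,290:360].astype(int);m=(g.min(2)>190)&(P[260:312,290:360,2]>0.01)
ys,xs=np.nonzero(m);r=cv2.minAreaRect(P[260:312,290:360][m][:,:2].astype(np.float32)*1000);print("block",r,len(ys))
# ramp: points above table in region, rect
sub=P[148:250,294:372];m=(sub[...,2]>0.008);q=sub[m]
print("ramp",cv2.minAreaRect(q[:,:2].astype(np.float32)*1000))
# surface plane
s=P[185:240,315:350].reshape(-1,3);A=np.c_[s[:,:2],np.ones(len(s))];c=np.linalg.lstsq(A,s[:,2],rcond=None)[0];print(c,np.arctan(np.hypot(c[0],c[1])),np.degrees(np.arctan2(c[1],c[0])))
cr=p[140:310,270:430];cv2.imwrite("pics/crop1.png",cv2.resize(cr,None,fx=4.5,fy=3.5*4.5/4.5,interpolation=cv2.INTER_CUBIC)[:600])
E
```

```text
block [0.4606 0.0425 0.0172]
table [ 0.4314 -0.136  -0.0023]
jar [ 0.5006 -0.1     0.0331]
ring [ 6.756e-01 -9.020e-02  2.000e-04]
stopL [0.6904 0.077  0.0518]
stopR [ 0.6883 -0.0298  0.0501]
stopM [0.6892 0.0283 0.0521]
rampS [0.6222 0.0285 0.0156]
toe [0.5391 0.0302 0.0006]
railL [0.6402 0.0784 0.0271]
railR [ 0.592  -0.0298  0.0199]
block ((461.35162353515625, 43.44975280761719), (89.42820739746094, 59.191650390625), 86.1258773803711) 1567
ramp ((584.1844482421875, 30.581592559814453), (121.36736297607422, 232.26625061035156), 86.65109252929688)
[-0.3724901   0.52103933  0.22455641] 0.5696626217786618 125.56090977980385
```

View pics/crop1.png

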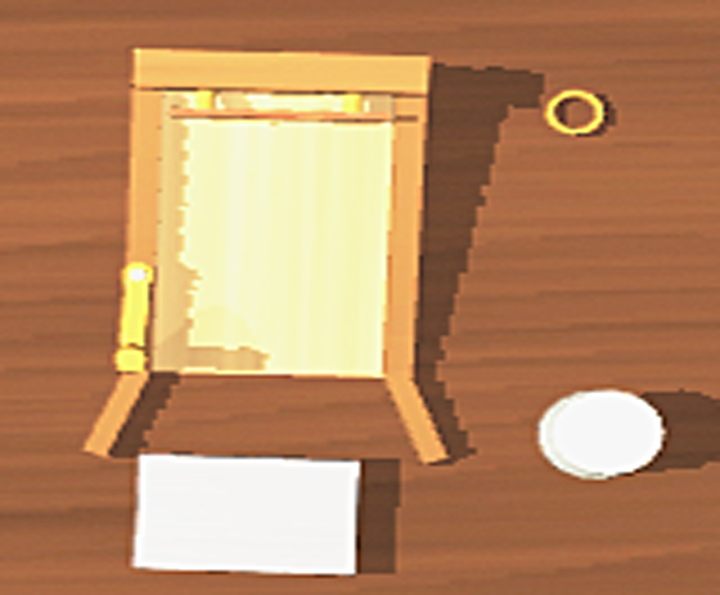

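Crop: the pad and its brass pins are at the top. The button's pivot is at crop (137,272) and its knob at (130,358). The block is slightly off line. I'll move above the scene for a wrist view.

```bash
cat >> h.py <<'E'
def go(x,y,z,yaw):
    o=env.get_obs();t=np.radians(o["tool_rot"][2]);p=o["tool_pos"];D=np.array([x,y,z])-p
    w=(yaw-o["tool_rot"][2]+180)%360-180
    print("t",o["time_s"].round(2),"pos",p.round(4),"rot",o["tool_rot"].round(2),"F",o["force"].round(2),"grip",round(float(o["grip_width"]),4),
     "\n shift",np.round([1000*(D[0]*np.cos(t)+D[1]*np.sin(t)),1000*(D[0]*np.sin(t)-D[1]*np.cos(t)),-1000*D[2]],1),"turn",round(-np.radians(w),3))
E
echo ok
```

```text
ok
```

Call:
{"api": "arm_command", "payload": {
  "series": [
    [[506,-525,-20],0],
    [[506,-525,-20],0],
    [[506,-525,-20],0],
    [[506,-525,-20],0],
    [[506,-525,-20],0]
  ],
  "grip": -1
}}

```text
time_s: 0.6
tool_pos: [0.3038, -0.3967, 0.2371]
tool_rot: [-180.0, 0.0, 17.0]
force: [0.9, -1.0, 0.0]
grip_width: 0.0871
grasp_force: 0.0
```

```bash
python3 -c "
from h import *
go(.52,.03,.25,86);print(env.get_obs()['qpos'])"
```

```text
Traceback (most recent call last):
  File "h.py", line 14, in go
    print("t",o["time_s"].round(2),"pos",p.round(4),"rot",o["tool_rot"].round(2),"F",o["force"].round(2),"grip",round(float(o["grip_width"]),4),
              ^^^^^^^^^^^^^^^^^
AttributeError: 'float' object has no attribute 'round'
```

Call:
{"api": "arm_command", "payload": {
  "series": [
    [[331,-345,-13],-1.2],
    [[331,-345,-13],-1.2],
    [[331,-345,-13],-1.2],
    [[331,-345,-13],-1.2],
    [[331,-345,-13],-1.2]
  ]
}}

```text
time_s: 1.1
tool_pos: [0.4163, -0.1738, 0.2441]
tool_rot: [180.0, 0.0, 60.3]
force: [0.3, -0.7, -0.3]
grip_width: 0.0873
grasp_force: 0.0
```

```bash
sed -i 's/o\["time_s"\].round(2)/round(float(o["time_s"]),2)/' h.py; python3 -c "
from h import *
go(.52,.03,.25,86);print(env.get_obs()['qpos'])"
```

```text
t 1.1 pos [ 0.4163 -0.1738  0.2441] rot [1.7999e+02 3.0000e-02 6.0320e+01] F [ 0.3  -0.67 -0.27] grip 0.0873 
 shift [228.4 -10.8  -5.9] turn -0.448
[ 48.38876182  -5.91447729 -26.93071997 107.72760935  -2.70337868
  77.55599073  -7.51873723]
```

Call:
{"api": "arm_command", "payload": {
  "series": [
    [[228,-11,-6],-0.448],
    [[228,-11,-6],-0.448],
    [[228,-11,-6],-0.448],
    [[228,-11,-6],-0.448],
    [[228,-11,-6],-0.448]
  ]
}}

```text
time_s: 1.6
tool_pos: [0.5213, 0.0319, 0.2503]
tool_rot: [180.0, -0.1, 85.9]
force: [0.7, -0.9, -0.7]
grip_width: 0.0866
grasp_force: 0.0
```

```bash
python3 - <<'E'
from h import *
go(.52,.03,.25,86);print(env.get_obs()['qpos'].round(1))
p,d=viewer.read_camera("wrist");P=cloud("wrist",d);cv2.imwrite("pics/w1.png",p);np.save("w1.npy",P)
E
```

```text
t 1.6 pos [0.5213 0.0319 0.2503] rot [ 1.7996e+02 -1.1000e-01  8.5930e+01] F [ 0.66 -0.86 -0.66] grip 0.0866 
 shift [-2.  -1.1  0.3] turn -0.001
[ 33.4   4.6 -41.5  98.3   3.   78.2 -12.7]
```

View pics/w1.png

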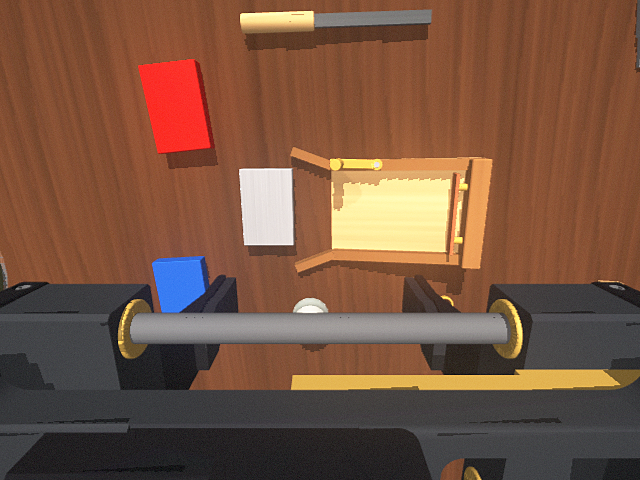

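Wrist view: block at (267,207), ramp channel rows 175–255, toe at column 331, pad at column 452, knob near (337,165) and pivot near (377,165). Next I'll fit these.

```bash
python3 - <<'E'
from h import *
P=np.load("w1.npy");p=cv2.imread("pics/w1.png").astype(int)
B=P[150:265,225:305];g=p[150:265,225:305];m=(g.min(2)>150)&(B[...,2]>0.012)
print("block",cv2.minAreaRect(B[m][:,:2].astype(np.float32)*1000),B[m][:,2].mean())
T=cloud("top",np.load("top0.npy"))
def line(pts,ax):
    c=np.polyfit(pts[:,ax],pts[:,1-ax],1)
    for _ in range(3):
        r=np.abs(np.polyval(c,pts[:,ax])-pts[:,1-ax]);k=r<=max(2*np.median(r),5e-4);c=np.polyfit(pts[k,ax],pts[k,1-ax],1)
    return c
for nm,C,img,x0 in (("w",P,p,0),("t",T,cv2.imread("pics/top0.png").astype(int),0)):
    # surface
    m=(img[...,0]>90)&(img[...,1]>170)&(img[...,2]>200)&(C[...,0]>.545)&(C[...,0]<.64)&(abs(C[...,1]-.03)<.035)&(C[...,2]>-.005)&(C[...,2]<.04)
    s=C[m];A=np.c_[s[:,:2],np.ones(len(s))]
    for _ in range(4):
        c=np.linalg.lstsq(A,s[:,2],rcond=None)[0];r=abs(A@c-s[:,2]);k=r<2.5*np.median(r)+1e-5;s,A=s[k],A[k]
    print(nm,"plane",c.round(4),"ang",np.arctan(np.hypot(*c[:2])).round(4),"yaw",np.degrees(np.arctan2(c[1],c[0])).round(2),len(s))
    # rails: pts 6-14mm above plane
    h=C[...,2]-(C[...,:2]@c[:2]+c[2])
    m=(h>.006)&(h<.012)&(C[...,0]>.60)&(C[...,0]<.66)&(abs(C[...,1]-.03)<.075)
    for sgn in (1,-1):
        q=C[m&(sgn*(C[...,1]-.03)>.03)]
        b=np.digitize(q[:,0],np.arange(.60,.66,.004));
        lo=np.array([[q[b==i,0].mean(),q[b==i,1].min(),q[b==i,1].max()] for i in np.unique(b)])
        l1=np.polyfit(lo[:,0],lo[:,1],1);l2=np.polyfit(lo[:,0],lo[:,2],1)
        print("rail",sgn,np.degrees(np.arctan(l1[0])).round(2),np.polyval(l1,.63).round(4),np.degrees(np.arctan(l2[0])).round(2),np.polyval(l2,.63).round(4))
    # stop
    m=(h>.020)&(h<.028)&(C[...,0]>.66)&(C[...,0]<.73)&(abs(C[...,1]-.03)<.08)
    q=C[m];print("stop",cv2.minAreaRect(q[:,:2].astype(np.float32)*1000),len(q))
    # knob
    m=(h>.03)&(h<.06)&(abs(C[...,0]-.555)<.05)&(abs(C[...,1]-.09)<.04);q=C[m];print("knob",len(q),q.mean(0),q.min(0),q.max(0), h[m].max())
    m=(h>.015)&(h<.022)&(abs(C[...,0]-.57)<.05)&(abs(C[...,1]-.09)<.03);q=C[m];print("bar",cv2.minAreaRect(q[:,:2].astype(np.float32)*1000),len(q))
    # table height
    print("table",np.median(C[(abs(C[...,0]-.45)<.05)&(abs(C[...,1]-.15)<.04)][:,2]))
E
```

```text
block ((476.90509033203125, 56.85131072998047), (109.95633697509766, 91.5758285522461), 86.39845275878906) 0.018708582858582543
w plane [ 0.1777 -0.0041 -0.0954] ang 0.1759 yaw -1.33 3921
rail 1 -2.9 0.0802 -3.53 0.0912
rail -1 -2.69 -0.0283 -3.33 -0.0163
stop ((682.320068359375, 28.748125076293945), (118.93923950195312, 34.56983184814453), 87.13005828857422) 2576
knob 119 [0.54207936 0.0925792  0.0473959 ] [0.53599297 0.08663691 0.031658  ] [0.54958208 0.09808174 0.05114604] 0.05014609688806072
bar ((556.4235229492188, 91.981201171875), (10.939620971679688, 72.79832458496094), 83.72765350341797) 391
table 0.0002030070482905988
t plane [ 0.1814 -0.0078 -0.0981] ang 0.1797 yaw -2.47 1629
rail 1 -1.56 0.0754 -2.82 0.0863
rail -1 -2.52 -0.0319 -1.62 -0.0215
stop ((683.061279296875, 23.98780059814453), (118.3129653930664, 33.89402389526367), 86.8030776977539) 817
knob 40 [0.54296523 0.08832972 0.04618186] [0.53704715 0.08258034 0.03139282] [0.5491846  0.09336514 0.05058196] 0.0510166774082189
bar ((570.0899658203125, 85.71428680419922), (11.11929702758789, 99.13076782226562), 83.56756591796875) 147
table -0.0006057011019688918
```

```bash
python3 - <<'E'
from h import *
P=np.load("w1.npy")
s=P[160:255,232:300];m=((s[...,2]>0.012)&(s[...,0]<.497)).astype(np.uint8);n,l,st,_=cv2.connectedComponentsWithStats(m);k=1+st[1:,4].argmax()
print(cv2.minAreaRect(s[l==k][:,:2].astype(np.float32)*1000),st[k])
go(.461,.045,.08,86.5)
E
```

```text
((460.3327331542969, 47.086387634277344), (88.4441909790039, 60.32748031616211), 86.33570861816406) [   7    9   55   76 3926]
t 1.65 pos [0.5223 0.0357 0.2504] rot [179.9   -0.29  86.16] F [1.24 2.48 0.84] grip 0.0866 
 shift [  5.1 -61.8 170.4] turn -0.006
```

Call:
{"api": "arm_command", "payload": {
  "series": [
    [[3,-62,50],0],
    [[3,-62,100],0],
    [[3,-62,150],0],
    [[3,-62,170],0],
    [[3,-62,170],0]
  ]
}}

```text
time_s: 2.15
tool_pos: [0.4534, 0.0343, 0.0752]
tool_rot: [-179.3, 0.0, 85.7]
force: [-0.8, -0.3, -0.1]
grip_width: 0.0868
grasp_force: 0.0
```

```bash
python3 - <<'E'
from h import *
go(.461,.0434,.013,86.4)
E
```

```text
t 2.15 pos [0.4534 0.0343 0.0752] rot [-1.7934e+02  1.0000e-02  8.5670e+01] F [-0.78 -0.33 -0.12] grip 0.0868 
 shift [ 9.6  6.9 62.2] turn -0.013
```

Call:
{"api": "arm_command", "payload": {
  "series": [
    [[0,0,0],0],
    [[4,4,15],-0.006],
    [[4,4,25],-0.006],
    [[4,4,35],-0.006],
    [[4,4,35],-0.006]
  ]
}}

```text
time_s: 2.65
tool_pos: [0.4629, 0.0382, 0.0449]
tool_rot: [-179.9, 0.0, 86.0]
force: [-0.3, 0.5, 0.5]
grip_width: 0.0868
grasp_force: 0.0
```

```bash
python3 - <<'E'
from h import *
go(.461,.0434,.013,86.4)
E
```

```text
t 2.65 pos [0.4629 0.0382 0.0449] rot [-1.7994e+02  1.0000e-02  8.5980e+01] F [-0.34  0.5   0.51] grip 0.0868 
 shift [ 5.  -2.2 31.9] turn -0.007
```

Call:
{"api": "arm_command", "payload": {
  "series": [
    [[5,-2,10],-0.007],
    [[5,-2,20],-0.007],
    [[5,-2,28],-0.007],
    [[5,-2,31],-0.007],
    [[5,-2,31],-0.007]
  ]
}}

```text
time_s: 3.15
tool_pos: [0.4611, 0.0436, 0.0135]
tool_rot: [-179.9, -0.0, 86.4]
force: [0.1, -1.0, -0.0]
grip_width: 0.0872
grasp_force: 0.0
```

Call:
{"api": "arm_command", "payload": {
  "series": [
    [[0,0,0],0],
    [[0,0,0],0],
    [[0,0,0],0],
    [[0,0,0],0],
    [[0,0,0],0]
  ],
  "grip": 0.2,
  "grip_force": 8
}}

```text
time_s: 3.65
tool_pos: [0.4612, 0.0436, 0.0142]
tool_rot: [-180.0, 0.0, 86.4]
force: [-1.3, -0.2, 2.0]
grip_width: 0.0593
grasp_force: 8.0
```

```bash
python3 - <<'E'
from h import *
go(.490,.0353,.013,87)
E
```

```text
t 3.65 pos [0.4612 0.0436 0.0142] rot [-1.7995e+02  3.0000e-02  8.6380e+01] F [-1.34 -0.2   1.98] grip 0.0593 
 shift [-6.4 29.3  1.2] turn -0.011
```

Call:
{"api": "arm_command", "payload": {
  "series": [
    [[-2,6,0],-0.003],
    [[-4,13,0],-0.006],
    [[-6,20,0],-0.011],
    [[-6,27,0],-0.011],
    [[-6,30,0],-0.011]
  ]
}}

```text
time_s: 4.15
tool_pos: [0.4918, 0.0353, 0.014]
tool_rot: [-180.0, 0.0, 87.0]
force: [-5.2, -0.5, 4.6]
grip_width: 0.06
grasp_force: 8.0
```

Call:
{"api": "arm_command", "payload": {
  "series": [
    [[0,0,0],0],
    [[0,0,0],0],
    [[0,0,0],0],
    [[0,0,0],0],
    [[0,0,0],0]
  ],
  "grip": -1
}}

```text
time_s: 4.65
tool_pos: [0.4913, 0.0357, 0.0143]
tool_rot: [180.0, 0.0, 87.0]
force: [0.3, 0.5, 0.5]
grip_width: 0.0856
grasp_force: 0.0
```

```bash
python3 - <<'E'
from h import *
go(.490,.0353,.1,87)
E
```

```text
t 4.65 pos [0.4913 0.0357 0.0143] rot [1.7997e+02 1.0000e-02 8.7030e+01] F [0.25 0.51 0.49] grip 0.0856 
 shift [ -0.5  -1.3 -85.7] turn 0.0
```

Call:
{"api": "arm_command", "payload": {
  "series": [
    [[0,0,-30],0],
    [[0,0,-70],0.14],
    [[0,-15,-70],0.29],
    [[0,-30,-70],0.44],
    [[0,-50,-70],0.58]
  ]
}}

```text
time_s: 5.15
tool_pos: [0.4414, 0.0384, 0.0847]
tool_rot: [179.9, -0.1, 53.4]
force: [-0.2, 0.0, 0.2]
grip_width: 0.0871
grasp_force: 0.0
```

```bash
python3 - <<'E'
from h import *
go(.439,.0377,.083,-3)
E
```

```text
t 5.15 pos [0.4414 0.0384 0.0847] rot [ 1.7993e+02 -6.0000e-02  5.3450e+01] F [-0.24  0.    0.16] grip 0.0871 
 shift [-2.  -1.5  1.7] turn 0.985
```

Call:
{"api": "arm_command", "payload": {
  "series": [
    [[-2,-2,0],0.14],
    [[-2,-2,0],0.28],
    [[-2,-2,0],0.42],
    [[-2,-2,0],0.56],
    [[-2,-2,0],0.7]
  ],
  "grip": 0.08
}}

```text
time_s: 5.65
tool_pos: [0.4385, 0.038, 0.0843]
tool_rot: [180.0, -0.0, 13.4]
force: [0.8, 0.3, -0.2]
grip_width: 0.0553
grasp_force: 0.0
```

Call:
{"api": "arm_command", "payload": {
  "series": [
    [[0,0,0],0.14],
    [[0,0,0],0.28],
    [[0,0,0],0.28],
    [[0,0,0],0.28],
    [[0,0,0],0.28]
  ]
}}

```text
time_s: 6.15
tool_pos: [0.4384, 0.038, 0.0842]
tool_rot: [180.0, -0.0, -2.2]
force: [-0.6, 0.1, -0.5]
grip_width: 0.0402
grasp_force: 0.0
```

```bash
python3 - <<'E'
from h import *
go(.439,.0377,.014,-3);print(env.get_obs()["qpos"].round(1))
o=env.get_obs();p,d=viewer.read_camera("top");P=cloud("top",d);cv2.imwrite("pics/t2.png",cv2.resize(p[130:330,230:430],(800,600)))
E
```

```text
t 6.15 pos [0.4384 0.038  0.0842] rot [ 1.7999e+02 -1.0000e-02 -2.2200e+00] F [-0.6   0.09 -0.47] grip 0.0402 
 shift [ 0.6  0.3 70.2] turn 0.014
[  29.9    2.1  -38.4  120.3    1.6   58.  -101.6]
```

View pics/t2.png

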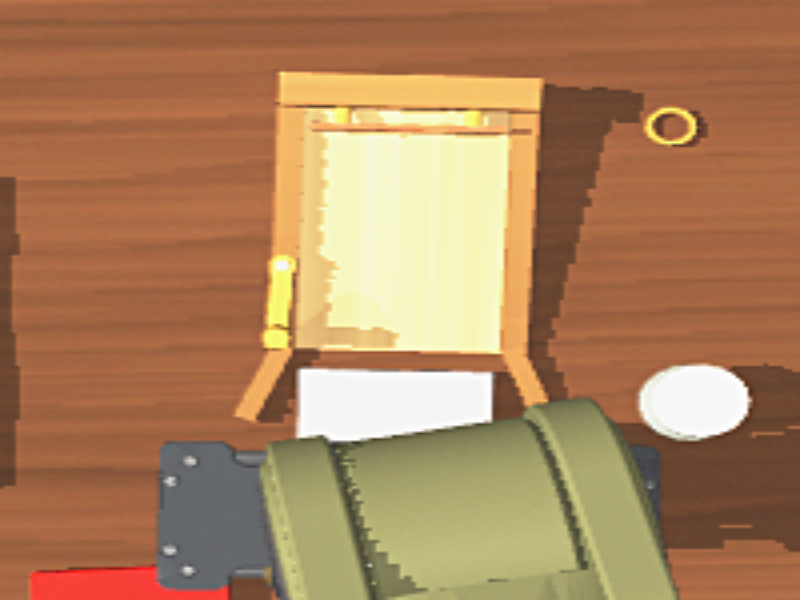

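The block sits in the funnel mouth at crop (395,405), about 3 mm left of the channel middle. Nothing else has moved. I'll go down behind it and push.

Call:
{"api": "arm_command", "payload": {
  "series": [
    [[0,0,20],0.014],
    [[0,0,40],0.014],
    [[0,0,60],0.014],
    [[0,0,70],0.014],
    [[0,0,70],0.014]
  ]
}}

```text
time_s: 6.7
tool_pos: [0.4372, 0.038, 0.013]
tool_rot: [-180.0, 0.2, -3.1]
force: [1.0, -0.1, -0.5]
grip_width: 0.0401
grasp_force: 0.0
```

Call:
{"api": "arm_command", "payload": {
  "series": [
    [[6,0,0],0],
    [[12,0,0],0],
    [[18,0,0],0],
    [[24,1,0],0],
    [[30,2,0],0]
  ]
}}

```text
time_s: 7.2
tool_pos: [0.4682, 0.0344, 0.0142]
tool_rot: [180.0, 0.1, -3.2]
force: [-4.6, 0.1, 2.1]
grip_width: 0.0399
grasp_force: 2.3
```

```bash
python3 - <<'E'
from h import *
go(.50,.032,.014,-3)
E
```

```text
t 7.2 pos [0.4682 0.0344 0.0142] rot [ 1.7999e+02  7.0000e-02 -3.1500e+00] F [-4.61  0.15  2.14] grip 0.0399 
 shift [31.9  0.6  0.2] turn -0.003
```

Call:
{"api": "arm_command", "payload": {
  "series": [
    [[6,0,0],0],
    [[12,0,0],0],
    [[18,0,0],0],
    [[24,0,0],0],
    [[30,0,0],0]
  ]
}}

```text
time_s: 7.7
tool_pos: [0.4987, 0.0325, 0.014]
tool_rot: [180.0, 0.0, -3.2]
force: [-4.2, -0.2, -0.4]
grip_width: 0.04
grasp_force: 1.8
```

Call:
{"api": "arm_command", "payload": {
  "series": [
    [[6,0,0],0],
    [[12,0,0],0],
    [[18,0,0],0],
    [[24,0,0],0],
    [[30,0,0],0]
  ]
}}

```text
time_s: 8.2
tool_pos: [0.5279, 0.031, 0.0142]
tool_rot: [180.0, 0.1, -3.2]
force: [-6.5, 0.0, 3.1]
grip_width: 0.0399
grasp_force: 3.2
```

```bash
python3 - <<'E'
from h import *
go(.56,.032,.019,-3)
E
```

```text
t 8.2 pos [0.5279 0.031  0.0142] rot [ 1.7998e+02  1.1000e-01 -3.1700e+00] F [-6.47  0.02  3.14] grip 0.0399 
 shift [32.  -2.8 -4.8] turn -0.003
```

Call:
{"api": "arm_command", "payload": {
  "series": [
    [[5,0,-1],0],
    [[10,0,-2],0],
    [[15,0,-3],0],
    [[20,0,-4],0],
    [[25,0,-5],0]
  ]
}}

```text
time_s: 8.7
tool_pos: [0.5536, 0.0295, 0.0191]
tool_rot: [180.0, 0.0, -3.2]
force: [-2.4, 0.6, -1.5]
grip_width: 0.04
grasp_force: 1.7
```

Call:
{"api": "arm_command", "payload": {
  "series": [
    [[4,0,-0.7],0],
    [[8,0,-1.4],0],
    [[12,0,-2.1],0],
    [[16,0,-2.8],0],
    [[20,0,-3.5],0]
  ]
}}

```text
time_s: 9.2
tool_pos: [0.5734, 0.0285, 0.0227]
tool_rot: [180.0, 0.0, -3.2]
force: [-3.8, 0.3, -1.2]
grip_width: 0.04
grasp_force: 1.8
```

```bash
python3 - <<'E'
from h import *
go(.58,.032,.023,-3)
o=env.get_obs();p,d=viewer.read_camera("top")
cv2.imwrite("pics/t3.png",cv2.resize(p[140:260,280:390],(733,600+200))[:600])
E
```

```text
t 9.2 pos [0.5734 0.0285 0.0227] rot [179.99   0.    -3.16] F [-3.81  0.33 -1.2 ] grip 0.04 
 shift [ 6.4 -3.9 -0.3] turn -0.003
```

View pics/t3.png

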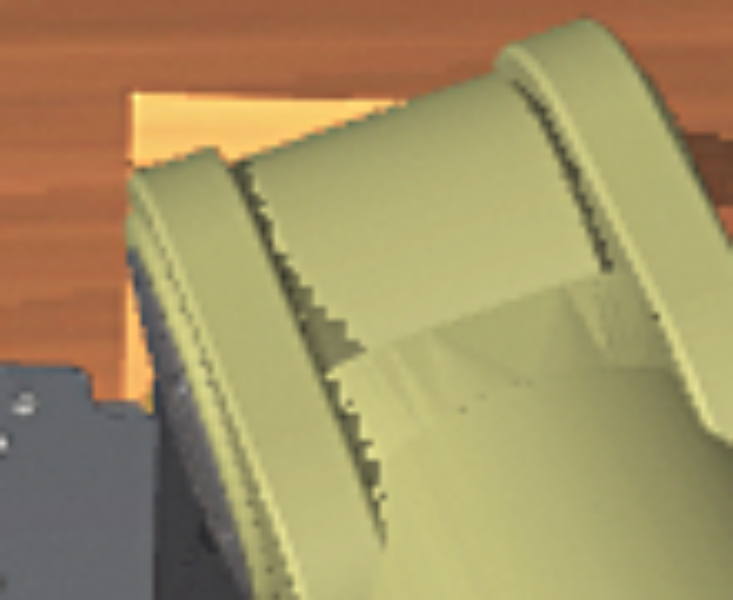

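The arm hides the block from above, so I'll use the wrist camera for the gap.

```bash
python3 - <<'E'
from h import *
p,d=viewer.read_camera("wrist");P=cloud("wrist",d);np.save("w2.npy",P)
cv2.imwrite("pics/w2.png",p)
E
```

```text
(no output)
```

View pics/w2.png

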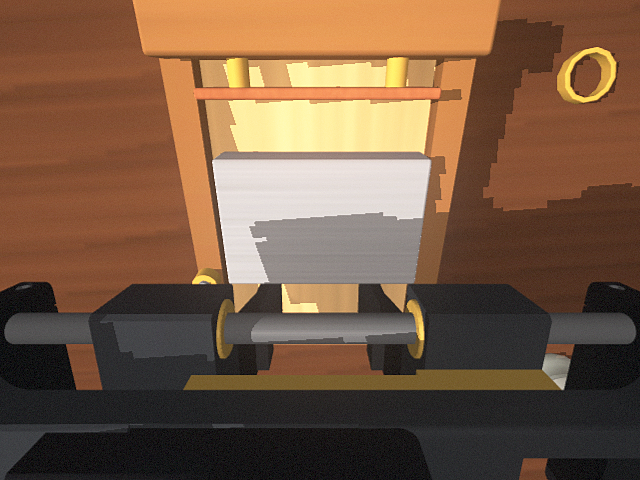

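Wrist view: the block is square in the channel, with its front top edge at row 159, and the pad's face is at about row 99. I'll measure the gap from depth.

```bash
python3 - <<'E'
from h import *
P=np.load("w2.npy")
for v in list(range(84,104,2))+list(range(150,166,2)): print(v,[P[v,u].round(4).tolist() for u in (270,370)])
E
```

```text
84 [[0.6742, 0.0434, 0.0231], [0.6718, 0.0016, 0.0238]]
86 [[0.6732, 0.0433, 0.0245], [0.6711, 0.0015, 0.0231]]
88 [[0.6691, 0.0407, 0.0451], [0.6669, 0.0049, 0.0468]]
90 [[0.6684, 0.0407, 0.0456], [0.6664, 0.0047, 0.0453]]
92 [[0.6677, 0.0408, 0.0457], [0.6657, 0.0048, 0.0456]]
94 [[0.667, 0.0408, 0.046], [0.6651, 0.0047, 0.0449]]
96 [[0.6664, 0.0409, 0.0455], [0.6644, 0.0047, 0.0453]]
98 [[0.6657, 0.041, 0.0452], [0.6636, 0.0048, 0.0459]]
100 [[0.668, 0.0441, 0.023], [0.6656, 0.0016, 0.0234]]
102 [[0.6671, 0.044, 0.0238], [0.6649, 0.0015, 0.0224]]
150 [[0.6475, 0.0463, 0.0206], [0.645, 0.0013, 0.019]]
152 [[0.6467, 0.046, 0.0237], [0.6442, 0.0018, 0.0224]]
154 [[0.6459, 0.0455, 0.0272], [0.6435, 0.0026, 0.0282]]
156 [[0.6451, 0.0451, 0.0308], [0.6428, 0.0032, 0.0322]]
158 [[0.6444, 0.0444, 0.0361], [0.6422, 0.0037, 0.0357]]
160 [[0.6436, 0.0444, 0.0366], [0.6414, 0.0038, 0.0363]]
162 [[0.6429, 0.0444, 0.0369], [0.6406, 0.0039, 0.0369]]
164 [[0.6421, 0.0445, 0.0371], [0.6399, 0.004, 0.0374]]
```

Call:
{"api": "arm_command", "payload": {
  "series": [
    [[3,0,-0.5],0],
    [[6,0,-1.1],0],
    [[9,0,-1.6],0],
    [[12,0,-2.1],0],
    [[15,0,-2.6],0]
  ]
}}

```text
time_s: 9.8
tool_pos: [0.5882, 0.0277, 0.0254]
tool_rot: [180.0, 0.0, -3.2]
force: [-4.9, -0.4, 1.7]
grip_width: 0.0401
grasp_force: 2.5
```

Call:
{"api": "arm_command", "payload": {
  "series": [
    [[0.5,0,-0.1],0],
    [[1,0,-0.2],0],
    [[1.5,0,-0.3],0],
    [[2,0,-0.4],0],
    [[2.5,0,-0.4],0]
  ]
}}

```text
time_s: 10.3
tool_pos: [0.5902, 0.0276, 0.0257]
tool_rot: [180.0, 0.0, -3.2]
force: [-5.4, 0.3, 1.7]
grip_width: 0.0402
grasp_force: 2.8
```

```bash
python3 - <<'E'
from h import *
go(.58,.032,.023,-3)
p,d=viewer.read_camera("wrist");np.save("w3.npy",cloud("wrist",d))
P=np.load("w3.npy")
for u in (270,370):
    pt=P[60:180,u];i=np.nonzero((pt[:,2]>.043)&(pt[:,0]<.672))[0];print("pad",pt[i[-1]].round(4),i[-1]+60)
    j=[k for k in range(i[-1]+1,119) if pt[k,2]>.034];print("block",pt[j[0]].round(4),j[0]+60)
for _ in range(4): print(env.get_obs()["force"].round(2))
E
```

```text
t 10.3 pos [0.5902 0.0276 0.0257] rot [ 1.7999e+02  4.0000e-02 -3.1600e+00] F [-5.36  0.27  1.7 ] grip 0.0402 
 shift [-10.5  -3.8   2.7] turn -0.003
pad [0.6659 0.0423 0.044 ] 144
block [0.6612 0.0441 0.0342] 156
pad [0.6637 0.0038 0.0454] 144
block [0.6585 0.0025 0.0357] 157
[-5.27 -0.41  2.03]
[-5.27 -0.41  2.03]
[-5.27 -0.41  2.03]
[-5.27 -0.41  2.03]
```

Call:
{"api": "arm_command", "payload": {
  "series": [
    [[0.7,0,-0.1],0],
    [[1.4,0,-0.2],0],
    [[2.1,0,-0.3],0],
    [[2.8,0,-0.5],0],
    [[3.5,0,-0.6],0]
  ]
}}

```text
time_s: 10.85
tool_pos: [0.5937, 0.0274, 0.0263]
tool_rot: [180.0, 0.0, -3.2]
force: [-5.8, 0.3, 1.9]
grip_width: 0.0401
grasp_force: 2.7
```

Call:
{"api": "arm_command", "payload": {
  "series": [
    [[0.2,0,0],0],
    [[0.4,0,-0.1],0],
    [[0.6,0,-0.1],0],
    [[0.8,0,-0.2],0],
    [[1.0,0,-0.2],0]
  ]
}}

```text
time_s: 11.35
tool_pos: [0.5947, 0.0273, 0.0265]
tool_rot: [180.0, 0.0, -3.2]
force: [-5.4, 0.9, 2.0]
grip_width: 0.04
grasp_force: 2.7
```

Call:
{"api": "arm_command", "payload": {
  "series": [
    [[0.2,0,0],0],
    [[0.4,0,-0.1],0],
    [[0.6,0,-0.1],0],
    [[0.8,0,-0.2],0],
    [[1.0,0,-0.2],0]
  ]
}}

```text
time_s: 11.85
tool_pos: [0.5958, 0.0273, 0.0267]
tool_rot: [180.0, 0.0, -3.2]
force: [-5.4, 0.8, 1.0]
grip_width: 0.0401
grasp_force: 2.7
```

Call:
{"api": "arm_command", "payload": {
  "series": [
    [[0.2,0,0],0],
    [[0.4,0,-0.1],0],
    [[0.6,0,-0.1],0],
    [[0.8,0,-0.2],0],
    [[1.0,0,-0.2],0]
  ]
}}

```text
time_s: 12.35
tool_pos: [0.5965, 0.0273, 0.0268]
tool_rot: [180.0, 0.1, -3.2]
force: [-6.1, 1.0, 1.7]
grip_width: 0.04
grasp_force: 3.0
```

Call:
{"api": "arm_command", "payload": {
  "series": [
    [[0.2,0,0],0],
    [[0.4,0,-0.1],0],
    [[0.6,0,-0.1],0],
    [[0.6,0,-0.1],0],
    [[0.6,0,-0.1],0]
  ]
}}

```text
time_s: 12.85
tool_pos: [0.5965, 0.0272, 0.0268]
tool_rot: [180.0, 0.1, -3.2]
force: [-7.0, 1.5, 2.2]
grip_width: 0.0404
grasp_force: 3.5
```

Contact felt at x = 0.5965. The arm is soft, about 2 N/mm, so I'll raise the press in steps.

Call:
{"api": "arm_command", "payload": {
  "series": [
    [[0.5,0,-0.1],0],
    [[1,0,-0.2],0],
    [[1.5,0,-0.3],0],
    [[2,0,-0.4],0],
    [[2,0,-0.4],0]
  ]
}}

```text
time_s: 13.35
tool_pos: [0.5967, 0.0272, 0.0268]
tool_rot: [179.9, 0.4, -3.1]
force: [-10.9, 0.6, 4.8]
grip_width: 0.0404
grasp_force: 5.5
```

Call:
{"api": "arm_command", "payload": {
  "series": [
    [[0.5,0,-0.2],0],
    [[1,0,-0.4],0],
    [[1.5,0,-0.6],0],
    [[2,0,-0.8],0],
    [[2.4,0,-0.9],0]
  ]
}}

```text
time_s: 13.85
tool_pos: [0.5969, 0.0272, 0.0269]
tool_rot: [179.9, 0.6, -3.1]
force: [-16.2, 0.7, 4.9]
grip_width: 0.04
grasp_force: 7.7
```

Call:
{"api": "arm_command", "payload": {
  "series": [
    [[0,0,0],0],
    [[0,0,0],0],
    [[0,0,0],0],
    [[0,0,0],0],
    [[0,0,0],0]
  ]
}}

```text
time_s: 14.35
tool_pos: [0.5968, 0.0272, 0.0269]
tool_rot: [179.9, 0.6, -3.1]
force: [-15.4, 0.1, 4.8]
grip_width: 0.0401
grasp_force: 7.5
```

Call:
{"api": "arm_command", "payload": {
  "series": [
    [[0,0,0],0],
    [[0,0,0],0],
    [[0,0,0],0],
    [[0,0,0],0],
    [[0,0,0],0]
  ]
}}

```text
time_s: 14.85
tool_pos: [0.5969, 0.0272, 0.0269]
tool_rot: [179.9, 0.6, -3.1]
force: [-14.5, 0.2, 5.7]
grip_width: 0.04
grasp_force: 7.5
```

Call:
{"api": "arm_command", "payload": {
  "series": [
    [[-1,0,0.2],0],
    [[-2,0,0.4],0],
    [[-3,0,0.6],0],
    [[-4,0,0.8],0],
    [[-5,0,0.9],0]
  ]
}}

```text
time_s: 15.35
tool_pos: [0.5964, 0.0272, 0.027]
tool_rot: [180.0, 0.1, -3.1]
force: [-4.3, -0.3, -1.1]
grip_width: 0.0402
grasp_force: 1.8
```

Call:
{"api": "arm_command", "payload": {
  "series": [
    [[-1,0,0],0],
    [[-2,0,0],0],
    [[-3,0,0],0],
    [[-5,0,0],0],
    [[-8,0,0],0]
  ]
}}

```text
time_s: 15.85
tool_pos: [0.59, 0.0276, 0.028]
tool_rot: [-180.0, -0.1, -3.2]
force: [-0.4, 0.5, 0.1]
grip_width: 0.04
grasp_force: 0.0
```

```bash
python3 - <<'E'
from h import *
go(.54,.032,.1,-3)
p,d=viewer.read_camera("wrist");np.save("w4.npy",cloud("wrist",d))
cv2.imwrite("pics/w4.png",p)
E
```

```text
t 15.85 pos [0.59   0.0276 0.028 ] rot [-1.7999e+02 -1.3000e-01 -3.1700e+00] F [-0.38  0.53  0.15] grip 0.04 
 shift [-50.2  -1.6 -72. ] turn -0.003
```

View pics/w4.png

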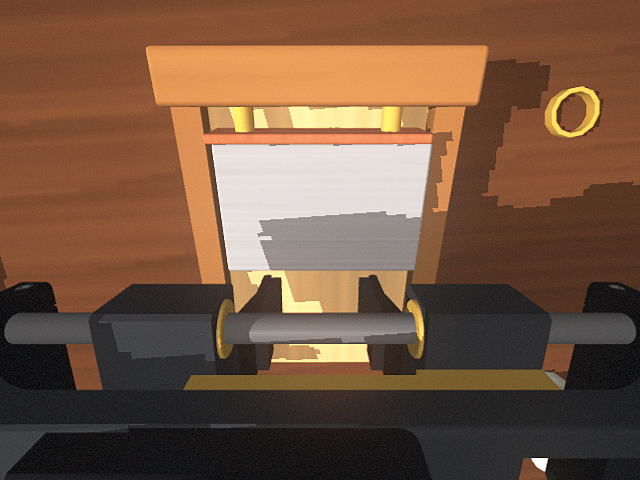

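Seated: the pad's lower edge (row 143) touches the block's front edge, and the block is square in the channel. Next I'll rise and look at the knob.

Call:
{"api": "arm_command", "payload": {
  "series": [
    [[-8,0,-10],0],
    [[-10,0,-40],0],
    [[-40,-20,-80],0],
    [[-75,-45,-95],0],
    [[-95,-58,-95],0]
  ],
  "grip": 0.45
}}

```text
time_s: 16.4
tool_pos: [0.4969, 0.0941, 0.1259]
tool_rot: [-180.0, -0.3, -3.0]
force: [-0.4, 0.6, -0.2]
grip_width: 0.0244
grasp_force: 0.0
```

Call:
{"api": "arm_command", "payload": {
  "series": [
    [[0,0,0],0],
    [[0,0,0],0],
    [[0,0,0],0],
    [[0,0,0],0],
    [[0,0,0],0]
  ]
}}

```text
time_s: 16.9
tool_pos: [0.4978, 0.0901, 0.122]
tool_rot: [-180.0, 0.0, -3.2]
force: [0.7, -0.4, -1.0]
grip_width: 0.0239
grasp_force: 0.0
```

```bash
python3 - <<'E'
from h import *
go(.50,.09,.12,-3)
p,d=viewer.read_camera("wrist");P=cloud("wrist",d);np.save("w5.npy",P)
cv2.imwrite("pics/w5.png",p)
m=(P[...,2]>.044)&(P[...,2]<.06)&(abs(P[...,0]-.545)<.03)&(abs(P[...,1]-.09)<.03)
v,u=np.nonzero(m);print(len(v),u.mean(),v.mean(),P[m].mean(0).round(4),P[m].min(0).round(4),P[m].max(0).round(4))
E
```

```text
t 16.9 pos [0.4978 0.0901 0.122 ] rot [-1.7998e+02  4.0000e-02 -3.2400e+00] F [ 0.69 -0.41 -0.95] grip 0.0239 
 shift [2.2 0.  2. ] turn -0.004
254 319.7795275590551 193.04330708661416 [0.5409 0.0876 0.0482] [0.5345 0.082  0.0443] [0.5467 0.0936 0.0509]
```

View pics/w5.png

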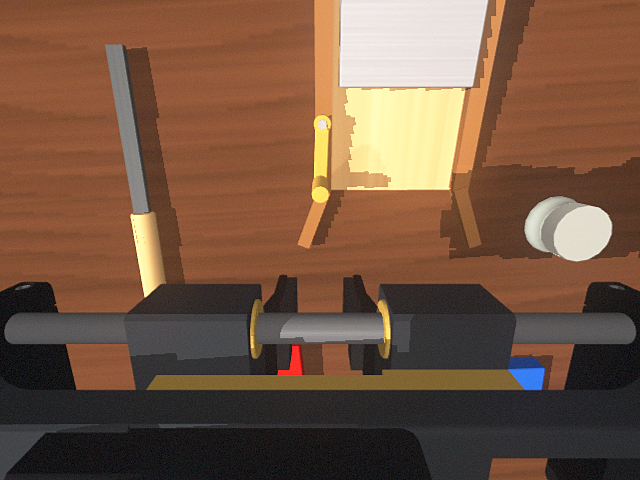

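Knob axis at px (320,190), world about (0.541, 0.0877), and pivot at px (322,122). The button lies nearly along the rail. I'll go over the knob and down around it.

Call:
{"api": "arm_command", "payload": {
  "series": [
    [[25,0,0],0],
    [[45,-1,0],0],
    [[45,-1,25],0],
    [[45,-1,35],0],
    [[45,-1,35],0]
  ]
}}

```text
time_s: 17.45
tool_pos: [0.5406, 0.089, 0.0853]
tool_rot: [180.0, 0.3, -3.2]
force: [-0.2, 1.2, 0.3]
grip_width: 0.0238
grasp_force: 0.0
```

```bash
cat >> h.py <<'E'
def knob(th):
    t=np.radians(th);X=(53-42*np.cos(t))*.985-6.9;L=55-42*np.sin(t);a=np.radians(-3)
    u=np.array([np.cos(a),np.sin(a)]);l=np.array([-u[1],u[0]])
    return np.array([.536,.0328])+(X*u+L*l)/1000
E
python3 - <<'E'
from h import *
go(*knob(0),.036,-3)
E
```

```text
t 17.45 pos [0.5406 0.089  0.0853] rot [179.98   0.28  -3.16] F [-0.21  1.19  0.26] grip 0.0238 
 shift [ 2.3  1.3 49.3] turn -0.003
```

Call:
{"api": "arm_command", "payload": {
  "series": [
    [[1,1,5],0],
    [[2,1,20],0],
    [[2,1,33],0],
    [[2,1,44],0],
    [[2,1,49],0]
  ]
}}

```text
time_s: 17.95
tool_pos: [0.5432, 0.088, 0.0366]
tool_rot: [180.0, 0.1, -3.2]
force: [0.9, 0.0, -0.6]
grip_width: 0.0237
grasp_force: 0.0
```

Call:
{"api": "arm_command", "payload": {
  "series": [
    [[0,0,0],0],
    [[0,0,0],0],
    [[0,0,0],0],
    [[0,0,0],0],
    [[0,0,0],0]
  ],
  "grip": 0.61,
  "grip_force": 3
}}

```text
time_s: 18.45
tool_pos: [0.5447, 0.0882, 0.0388]
tool_rot: [180.0, -0.0, -3.2]
force: [0.2, -0.6, -0.2]
grip_width: 0.0176
grasp_force: 0.0
```

```bash
python3 - <<'E'
from h import *
go(*knob(0),.036,-3)
o=env.get_obs();t=np.radians(o["tool_rot"][2]);p=o["tool_pos"];k0=knob(0)
for th in range(6,103,6):
    k=knob(th);D=k-k0;print(th,np.round([1000*(D[0]*np.cos(t)+D[1]*np.sin(t)),1000*(D[0]*np.sin(t)-D[1]*np.cos(t))],1),round(-np.radians(th),3))
E
```

```text
t 18.45 pos [0.5447 0.0882 0.0388] rot [ 1.7999e+02 -4.0000e-02 -3.1600e+00] F [ 0.21 -0.59 -0.18] grip 0.0176 
 shift [-1.8  0.8  2.8] turn -0.003
6 [0.2 4.4] -0.105
12 [0.9 8.7] -0.209
18 [ 2.1 13. ] -0.314
24 [ 3.6 17.1] -0.419
30 [ 5.6 21. ] -0.524
36 [ 8.  24.7] -0.628
42 [10.7 28.1] -0.733
48 [13.8 31.2] -0.838
54 [17.2 33.9] -0.942
60 [20.8 36.3] -1.047
66 [24.7 38.3] -1.152
72 [28.7 39.9] -1.257
78 [32.9 41. ] -1.361
84 [37.2 41.7] -1.466
90 [41.5 41.9] -1.571
96 [45.8 41.6] -1.676
102 [50.1 40.9] -1.78
```

Call:
{"api": "arm_command", "payload": {
  "series": [
    [[-1,5,0],-0.105],
    [[-0.5,9,0],-0.209],
    [[0.5,13.5,-0.5],-0.314],
    [[2,17.5,-1],-0.419],
    [[4,21.5,-1.5],-0.524]
  ]
}}

```text
time_s: 18.95
tool_pos: [0.547, 0.0665, 0.04]
tool_rot: [-180.0, 0.0, 27.1]
force: [-0.6, 0.3, -0.1]
grip_width: 0.0171
grasp_force: 0.3
```

```bash
python3 - <<'E'
from h import *
for th,z in ((36,.041),(42,.042),(48,.0425),(54,.043),(60,.044)): go(*knob(th),z,-3+th)
E
```

```text
t 18.95 pos [0.547  0.0665 0.04  ] rot [-1.7999e+02  1.0000e-02  2.7120e+01] F [-0.59  0.29 -0.08] grip 0.0171 
 shift [ 0.3  4.7 -1. ] turn -0.103
t 18.95 pos [0.547  0.0665 0.04  ] rot [-1.7999e+02  1.0000e-02  2.7120e+01] F [-0.59  0.29 -0.08] grip 0.0171 
 shift [ 0.9  9.  -2. ] turn -0.207
t 18.95 pos [0.547  0.0665 0.04  ] rot [-1.7999e+02  1.0000e-02  2.7120e+01] F [-0.59  0.29 -0.08] grip 0.0171 
 shift [ 2.  13.3 -2.5] turn -0.312
t 18.95 pos [0.547  0.0665 0.04  ] rot [-1.7999e+02  1.0000e-02  2.7120e+01] F [-0.59  0.29 -0.08] grip 0.0171 
 shift [ 3.5 17.3 -3. ] turn -0.417
t 18.95 pos [0.547  0.0665 0.04  ] rot [-1.7999e+02  1.0000e-02  2.7120e+01] F [-0.59  0.29 -0.08] grip 0.0171 
 shift [ 5.5 21.2 -4. ] turn -0.522
```

Call:
{"api": "arm_command", "payload": {
  "series": [
    [[0.3,4.7,-1],-0.103],
    [[1,9,-2],-0.207],
    [[2,13.3,-3],-0.312],
    [[3.5,17.3,-4],-0.417],
    [[5.5,21.2,-5],-0.522]
  ]
}}

```text
time_s: 19.45
tool_pos: [0.5615, 0.0499, 0.0449]
tool_rot: [-180.0, 0.0, 57.0]
force: [0.1, 0.7, -0.5]
grip_width: 0.0165
grasp_force: 0.3
```

```bash
python3 - <<'E'
from h import *
for th in (66,72,78,84,90): go(*knob(th),.047,-3+th)
E
```

```text
t 19.45 pos [0.5615 0.0499 0.0449] rot [-1.7999e+02  2.0000e-02  5.7010e+01] F [ 0.12  0.74 -0.45] grip 0.0165 
 shift [ 0.4  4.3 -2.1] turn -0.105
t 19.45 pos [0.5615 0.0499 0.0449] rot [-1.7999e+02  2.0000e-02  5.7010e+01] F [ 0.12  0.74 -0.45] grip 0.0165 
 shift [ 1.   8.6 -2.1] turn -0.209
t 19.45 pos [0.5615 0.0499 0.0449] rot [-1.7999e+02  2.0000e-02  5.7010e+01] F [ 0.12  0.74 -0.45] grip 0.0165 
 shift [ 2.1 12.8 -2.1] turn -0.314
t 19.45 pos [0.5615 0.0499 0.0449] rot [-1.7999e+02  2.0000e-02  5.7010e+01] F [ 0.12  0.74 -0.45] grip 0.0165 
 shift [ 3.7 16.8 -2.1] turn -0.419
t 19.45 pos [0.5615 0.0499 0.0449] rot [-1.7999e+02  2.0000e-02  5.7010e+01] F [ 0.12  0.74 -0.45] grip 0.0165 
 shift [ 5.6 20.7 -2.1] turn -0.523
```

Call:
{"api": "arm_command", "payload": {
  "series": [
    [[0.4,4.3,-1],-0.105],
    [[1,8.6,-2],-0.209],
    [[2,12.8,-3],-0.314],
    [[3.7,16.8,-3],-0.419],
    [[5.6,20.7,-3],-0.523]
  ]
}}

```text
time_s: 19.95
tool_pos: [0.5821, 0.0432, 0.048]
tool_rot: [-180.0, 0.0, 87.0]
force: [-0.4, -0.2, 0.7]
grip_width: 0.0171
grasp_force: 0.4
```

Call:
{"api": "arm_command", "payload": {
  "series": [
    [[0,1,0],0],
    [[0,2,0],0],
    [[0,3,0],0],
    [[0,4,0],0],
    [[0,5,0],0]
  ]
}}

```text
time_s: 20.45
tool_pos: [0.5852, 0.0429, 0.0476]
tool_rot: [-179.8, 0.1, 86.7]
force: [-5.7, -1.8, 4.7]
grip_width: 0.0205
grasp_force: 3.0
```

```bash
python3 - <<'E'
from h import *
go(*knob(90),.048,87)
p,d=viewer.read_camera("wrist");P=cloud("wrist",d);cv2.imwrite("pics/w6.png",p)
E
```

```text
t 20.45 pos [0.5852 0.0429 0.0476] rot [-1.7978e+02  1.0000e-01  8.6680e+01] F [-5.71 -1.84  4.68] grip 0.0205 
 shift [ 0.3 -3.3 -0.4] turn -0.006
```

View pics/w6.png

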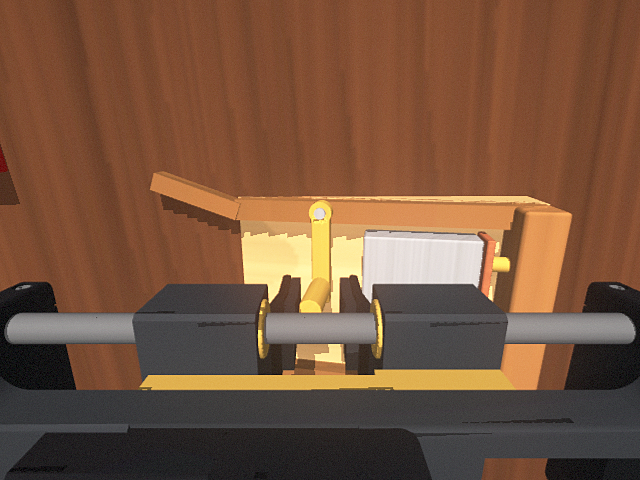

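The button is at its end stop, square across the channel, with the block still on the pad. I'll ease off, open and rise.

Call:
{"api": "arm_command", "payload": {
  "series": [
    [[0,-1.5,0],0],
    [[0,-3,0],0],
    [[0,-5,0],0],
    [[0,-5,0],0],
    [[0,-5,0],0]
  ],
  "grip": 0.45
}}

```text
time_s: 21.0
tool_pos: [0.5823, 0.0434, 0.048]
tool_rot: [180.0, -0.0, 86.7]
force: [0.5, 0.1, 0.3]
grip_width: 0.0238
grasp_force: 0.0
```

Call:
{"api": "arm_command", "payload": {
  "series": [
    [[0,0,-5],0],
    [[0,0,-15],0],
    [[0,0,-30],0],
    [[0,0,-60],0],
    [[0,-30,-95],0]
  ]
}}

```text
time_s: 21.5
tool_pos: [0.5542, 0.0447, 0.1446]
tool_rot: [179.9, -0.2, 86.6]
force: [-0.2, -0.3, 1.6]
grip_width: 0.0241
grasp_force: 0.0
```

Call:
{"api": "arm_command", "payload": {
  "series": [
    [[0,-40,-20],0],
    [[0,-60,-40],0],
    [[0,-60,-60],0],
    [[0,-60,-60],0],
    [[0,-60,-60],0]
  ]
}}

```text
time_s: 22.0
tool_pos: [0.4927, 0.0485, 0.2037]
tool_rot: [179.9, 0.1, 86.7]
force: [-0.6, 0.5, 0.0]
grip_width: 0.0237
grasp_force: 0.0
```

```bash
python3 - <<'E'
from h import *
go(*knob(90),.048,87)
p,d=viewer.read_camera("wrist");P=cloud("wrist",d);cv2.imwrite("pics/w7.png",p)
E
```

```text
t 22.0 pos [0.4927 0.0485 0.2037] rot [1.7988e+02 7.0000e-02 8.6730e+01] F [-0.62  0.49  0.02] grip 0.0237 
 shift [  0.   89.3 155.7] turn -0.005
```

View pics/w7.png

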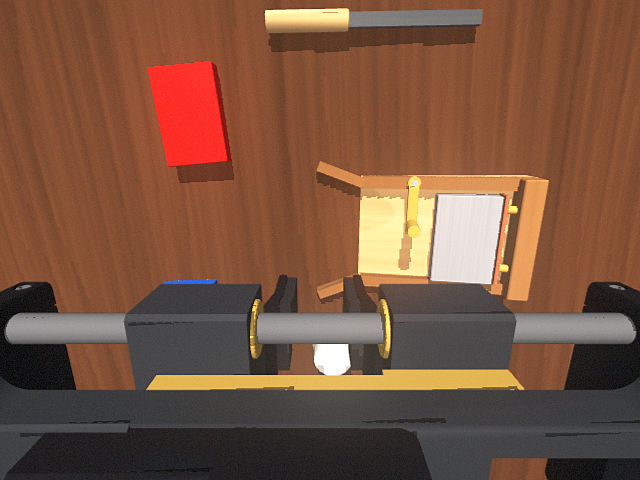

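The button stands across at px (413,210), and the block at (467,238) rests against the pad, square to it. Handing in.

```bash
python3 -c "
from cell import env
print(env.sign_off())"
```

```text
the job is handed in; nothing more can be done
None
```

I pressed the block home with an estimated 9 N on the pad for about a second, swung the button fully across behind it, let go and handed the job in; the last picture shows the block still square on the pad, but I couldn't measure the contact force after release, and no verdict came back.

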